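# Offer the model plate up to the surveyor pointer

### The job

Keeping the white model plate flat on the base of the stand, slide it until the round stud marked at the end of its narrow tongue sits right under the fixed pointer's tip and let it rest there for a moment; then lift the plate straight up by its square post, level, and finish holding it steady in the air in your grip, with the stud still right under the tip and about 1 cm below it. Nothing may touch the pointer, and everything else on the bench and base stays where it is.

Things in the scene. Friction and masses are not known exactly. Their poses are not given: they have to be found in the camera images.
- plate: Loose white plate, 8 mm thick, 0.2-0.5 kg, flat on the stand's base. Origin: under the post's centre, on the underside; x towards the tongue's end, z up. Wide end: x -70 to 30 mm, 80 mm wide, with a small dental arch (x -70 to -27 mm, top at z 25 mm) and two copper screws (x 18, y +-31, top at z 20 mm). Narrow tongue: x 30 to 140 mm, 36 mm wide. It balances within a few mm of the post.
- grip (a point): Point on the axis of the plate's upright aluminium post, 53 mm above the plate's underside and 10 mm below the post's top: a good place to grip it from above. The post is 22 mm along the plate's x, 30 mm along its y; its top is 63 mm above the underside.
- spot (a point): The marked spot: centre of the top of the steel stud (8 mm across, 3 mm high, with a dark ring of 24 mm around it) on the plate's tongue, 120 mm from the post's axis along the plate's x, 11 mm above the underside.
- stand: Fixed surveying stand. Origin: centre of the underside of its square base (360 x 360 x 20 mm, flat top). In its frame: steel column (22 mm across, 350 mm high) at x 157 mm, y 0; from it an arm at z 270 mm reaches towards -x and carries a black upright handpiece (28 mm across, from z 165 mm up; clamp collar 38 mm across at z 250 to 290 mm) at x 90 mm, y 0.
- pointer: The fixed steel pointer rod, 6 mm across, 55 mm long below the handpiece, pointing straight down to a tapered tip. Origin: the tip itself, 110 mm above the bench (90 mm above the base's top). Axes as the stand's (x towards the column, z up).
- bur_block: Bystander, loose, standing on the stand's base: grey block 36 mm square, 44 mm high with a cluster of small burs on top. Origin: centre of its underside.
- stone_die: Bystander, loose, standing on the stand's base: small terracotta-coloured stone die, 28 mm across, 34 mm high. Origin: centre of its underside.
- jar: Bystander, loose on the bench: jar 48 mm across, 55 mm high. Origin: centre of its underside.
- dish: Bystander, loose on the bench: shallow white dish 84 mm across, 16 mm high. Origin: centre of its underside.
- wax_knife: Bystander, loose on the bench: lying wax knife with a wooden handle, 170 mm long, 12 mm high. Origin: middle of its length, on the bench.
- brush: Bystander, loose on the bench: lying small brush, 165 mm long, 10 mm high. Origin: about the middle of its length, on the bench.
- bottle: Bystander, loose on the bench: bottle 44 mm across, 100 mm high. Origin: centre of its underside.

How it is judged:
On the way, in this order (a step that is already met when the one before it is completed fails the run):
1. the plate lies flat on the base with its stud under the pointer's tip (within 7 mm), at rest (horizontal distance between spot and pointer below 0.007 m and z of plate in the frame of stand below 0.025 m and angle between plate's own z axis and vertical below 0.06 rad and linear speed of plate below 0.02 m/s), for 0.2 s.
2. the plate is lifted 35 mm or more, clear of the base and level (z of plate in the frame of stand above 0.055 m and angle between plate's own z axis and vertical below 0.12 rad and contact force between plate and stand below 0.05 N), for 0.2 s.
At the end, for the whole second after the job is handed in: The fingers hold the plate in the air, nothing else touching it, still (under 20 mm/s) and level within 0.1 rad, with the stud's top within 10 mm sideways of the pointer's tip and 3 to 20 mm below it; every bystander within 20 mm of where it was (horizontal distance between spot and pointer below 0.01 m and z of spot in the frame of pointer between -0.02 and -0.003 m and angle between plate's own z axis and vertical below 0.1 rad and linear speed of plate below 0.02 m/s and angular speed of plate below 0.15 rad/s and contact force between the fingers and plate above 1 N and contact force between plate and stand below 0.05 N and contact force between plate and bur_block below 0.05 N and contact force between plate and stone_die below 0.05 N and contact force between plate and jar below 0.05 N and contact force between plate and dish below 0.05 N and contact force between plate and wax_knife below 0.05 N and contact force between plate and brush below 0.05 N and contact force between plate and bottle below 0.05 N and distance of each of bur_block, stone_die, jar, dish, wax_knife, brush, bottle from where it was at the start of the episode below 0.02 m); the arm keeps its last pose, push and grip.
It fails at once if the plate is lifted more than 8 mm off the base while its stud is over 15 mm sideways from the pointer's tip (z of plate in the frame of stand above 0.028 m and horizontal distance between spot and pointer above 0.015 m).
It fails at once if something touches the pointer (over 0.5 N) (contact force between pointer and anything else above 0.5 N).
It fails at once if the plate is tipped more than 0.25 rad (angle between plate's own z axis and vertical above 0.25 rad).
It fails at once if a bystander is pushed more than 30 mm (distance of any of bur_block, stone_die, jar, dish, wax_knife, brush, bottle from where it was at the start of the episode above 0.03 m).
It also fails if it takes over 45 s, if anything falls off the work surface, if the arm or the gripper's body presses on something with over 40 N, if the wrist force passes 120 N, or if a joint passes its speed limit or range.

### The arm

A 7-joint arm with a two-finger parallel gripper is mounted at the origin on the work surface. World frame = base frame: x ahead of the robot, y to its left, z up, the work surface at z = 0. Lengths are in m, angles in rad, forces in N, time in s.
With the tool pointing down it reaches from about 0.425 to 0.875 m from the base axis. Payload 4.7 kg.
Tool frame: the origin (TCP) lies midway between the tips of the shut fingers; the grasp point (between the pads) lies 19 mm behind it; z points along the fingers, y is the line along which they close (so a half turn about z gives the same grasp; the last joint's range is limited). The gripper opens to 87 mm and grips with 3 to 60 N. Pads are 19 mm wide; open, the fingers measure 117 mm over their backs; the gripper's body (75 mm by 190 mm) begins 51 mm behind the grasp point.
Start: joints at [-1.267, 0.321, -0.07, 1.45, 0.023, 1.371, -0.057], TCP at [0.186, 0.623, 0.223] pointing down, gripper open.
Joint ranges: [-2.86, 2.86], [-0.3, 2.09], [-1.38, 1.24], [0.06, 2.45], [-1.56, 4.7], [0.09, 2.05], [-2.69, 2.69]. Speed limits (rad/s): [2.57, 2.57, 3.14, 3.14, 3.14, 3.14, 3.14].

### API

Orientations are given as a rotation vector (axis times angle).
In Python, from bench import ctrl, camrig, close_job gives the robot as it stands (ctrl), with the cameras (camrig) and the job as plain functions.
- The arm moves only by the tool shift_gripper, called as a command line: name --pt "numbers of a row" for each row, then --argument value for the rest. Schema: {"type":"object","properties":{"increments":{"type":"array","items":{"type":"array","items":{"type":"number"},"minItems":5,"maxItems":5},"minItems":1,"maxItems":20},"force":{"type":"number"},"only":{"type":"string"},"quiet":{"type":"boolean"},"lines":{"type":"string"}},"required":["increments"],"additionalProperties":false}. increments is a list of rows, 1 to 20 of them, each of 5 numbers: dx, dy, dz in fractions of the full range, 1 being 0.5 m, then a turn about the tool's z in a scale on which 1.0 is pi/2 rad, then the opening from 0.0 (shut) to 1.0 (fully open); each row is the pose to reach, as a shift and turn from the pose commanded when the call began, along the tool's axes at that moment; what a row does not reach only later rows make up. A row lasts 1/10 s, in which the tool goes at most 0.05 m and 0.15 rad, less where a joint would pass 70% of its speed; a pose out of reach is approached as far as the arm can. The fingers move at their own pace and stop on an object; force is the grip in N (left out, the last holds). Time passes only in rows, so rows that do not move let the fingers close. The tool returns the time, the measured TCP pose, the force, the opening and the grip force at its end. only (a regular expression) keeps the lines of the reply that match it, lines (a string "A,B") keeps lines A to B, and quiet returns only ok. Input that does not fit is refused with a message, and nothing moves.
- ctrl.get_state(): the state, without advancing time (a new reading comes with each control period).
- camrig.get_image(name): name is "scene" or "top"; returns the picture (400x640x3 uint8, red, green, blue); there is no depth.
- camrig.camera_model(name): a dict with "vertical_fov" (degrees; the focal length in pixels is half the picture's height over the tangent of half this angle, whatever the lens; pixels are square), "cx", "cy" (the principal point, pixels), "k1" (the pictures are not rectified: a ray, as slopes to the right and down, at radius r is drawn at 1 + k1 r^2 times it, then the intrinsics apply), "rvec" (rotation vector, rad) and "tvec" (3), from world to camera coordinates, as OpenCV has them. Camera axes: x right, y down, z forward; pixel columns grow to the right and rows downward; lengths in m; the calibration is good to about 2 mm. A picture is of the moment at which its call begins. camera_model takes no time and is no camera call.
- close_job(): hands the job in; it is judged then, once.
The state is a dict: "time": time; "joint_positions": joint angles; "qd": joint speeds; "joint_torque": joint torques, N m; "position": TCP position; "tool_rot": TCP orientation; "ft_force": force on the tool from outside, world axes, zero at the start; "torque": the same for the moment, N m; "grip_width": opening from 0.0 (shut) to 1.0 (fully open); "grip_force": force on a finger pad.
Only numpy, scipy, OpenCV 4.12 (cv2) and the standard library are available. Lean on these libraries where they do the work, as an engineer would, in place of code of your own. Each camera call takes 0.05 s, during which the arm holds its last target. There are 200 camera calls.

## Working session

There is one attempt and no reset: what is moved stays moved. The work goes in short steps, Python scripts to look and compute and a tool call to move; the robot and the scene stay as the last step left them, time stands still between calls to the robot, and variables do not carry over. Pictures are saved under pics/ and viewed, at most 10 in all, crops included, and the job is handed in when it is done.

```bash
ls; mkdir -p pics
```

Run:
```python
from bench import ctrl, camrig, close_job
import cv2
for n in("scene","top"):
    cv2.imwrite(f"pics/{n}0.png",camrig.get_image(n)[:,:,::-1]); print(camrig.camera_model(n))
s=ctrl.get_state();print(s['position'],s['tool_rot'],s['time'],s['ft_force'])
```

```text
bench.py
pics
{'vertical_fov': 57.23634779096326, 'cx': 319.1960213533942, 'cy': 202.84711117394173, 'k1': -0.010139067287462881, 'rvec': array([ 1.07272146,  2.35113852, -1.08502362]), 'tvec': array([ 0.36182809, -0.19563104,  1.3079497 ])}
{'vertical_fov': 45.83384584908998, 'cx': 320.98080433335434, 'cy': 197.77826912395113, 'k1': -0.08848844890932706, 'rvec': array([ 2.10985374, -2.13778651,  0.18972436]), 'tvec': array([0.01135098, 0.5393023 , 1.49051405])}
[0.18566908 0.62241191 0.22155805] [-4.53636731e-01 -3.10849806e+00  2.64402822e-03] 0.1 [0.69893236 0.10216152 0.08651342]
```

View pics/scene0.png

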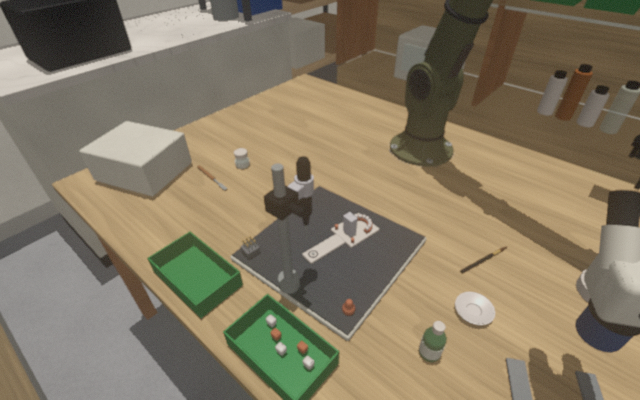

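View pics/top0.png

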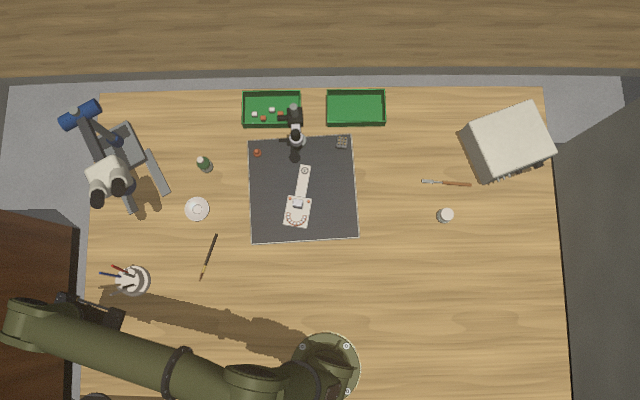

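The scene view shows the plate with post at about (350,222) and stud at (313,254). The top view shows the stud at about (305,171), the post at (298,203), the handpiece at (295,135) and the base corners. I'll enlarge both.

Run:
```python
import cv2
a=cv2.imread("pics/top0.png")[125:250,235:370];b=cv2.imread("pics/scene0.png")[150:340,225:430]
cv2.imwrite("pics/topc.png",cv2.resize(a,None,fx=4.8,fy=4.8,interpolation=cv2.INTER_CUBIC))
cv2.imwrite("pics/scenec.png",cv2.resize(b,None,fx=3,fy=3,interpolation=cv2.INTER_CUBIC))
```

```text
(no output)
```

View pics/topc.png

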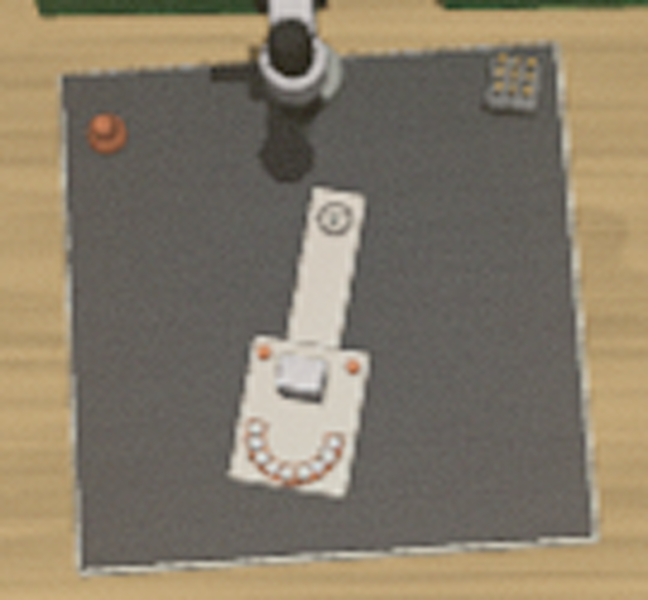

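View pics/scenec.png

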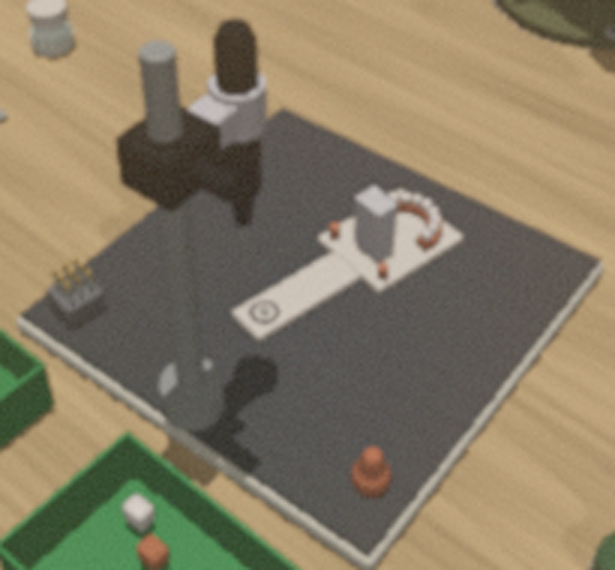

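The crops show the base corners, the post's top face (top crop 302,373; scene crop 378,200), the stud (334,218; 264,312) and the handpiece nose (scene crop 243,222). I'll triangulate these and fit the stand and plate.

Create h.py:
```python
import numpy as np,cv2
from bench import ctrl, camrig, close_job
from scipy.optimize import least_squares
from scipy.spatial.transform import Rotation as R
class Cam:
    def __init__(s,n):
        m=camrig.camera_model(n);f=200/np.tan(np.radians(m['vertical_fov'])/2)
        s.K=np.array([[f,0,m['cx']],[0,f,m['cy']],[0,0,1]]);s.D=np.array([m['k1'],0,0,0.]);s.r=m['rvec'];s.t=m['tvec'];s.P=np.c_[cv2.Rodrigues(s.r)[0],s.t]
    def proj(s,p): return cv2.projectPoints(np.float64(p).reshape(-1,1,3),s.r,s.t,s.K,s.D)[0][:,0]
    def und(s,p): return cv2.undistortPoints(np.float64(p).reshape(-1,1,2),s.K,s.D)[:,0]
T=Cam("top");S=Cam("scene")
def tri(a,b):
    X=cv2.triangulatePoints(T.P,S.P,T.und(a).T,S.und(b).T);return (X[:3]/X[3]).T
def z2(c,x,y,a): return np.array([x+np.cos(a)*c[0]-np.sin(a)*c[1],y+np.sin(a)*c[0]+np.cos(a)*c[1],c[2]])
tc=lambda p:np.array([235,125])+(np.float64(p)+.5)/4.8-.5
sc=lambda p:np.array([225,150])+(np.float64(p)+.5)/3-.5
```

Run:
```python
from h import *
np.set_printoptions(precision=4,suppress=True)
# TL TR BR BL post stud
a=tc([(62,76),(556,44),(597,540),(80,572),(302,373),(334,218)]);b=sc([(370,558),(20,318),(283,110),(600,262),(378,200),(264,312)])
X=tri(a,b);print(X)
print(np.abs(T.proj(X)-a).max(1),np.abs(S.proj(X)-b).max(1))
c=np.array([(.18,.18,.02),(.18,-.18,.02),(-.18,-.18,.02),(-.18,.18,.02)])
def res(p):
    W=np.array([z2(q,*p[:3]) for q in c]);return np.r_[(T.proj(W)-a[:4]).ravel(),(S.proj(W)-b[:4]).ravel()]
o=least_squares(res,[.6,.05,0]);print('stand',o.x,o.fun.round(1))
tip=z2((.09,0,.11),*o.x);noz=z2((.09,0,.165),*o.x);col=z2((.09,0,.29),*o.x)
print('tip',tip)
for n,p in(('tip',tip),('nose',noz),('collar',col)): print(n,(T.proj(p)-[235,125])*4.8,(S.proj(p)-[225,150])*3)
d=X[5]-X[4];print('dist',np.hypot(*d[:2]),'yaw',np.arctan2(d[1],d[0]))
s=ctrl.get_state();print(R.from_rotvec(s['tool_rot']).as_matrix())
```

```text
[[ 0.7487  0.2529  0.0152]
 [ 0.7677 -0.0996  0.0137]
 [ 0.4134 -0.1192  0.0121]
 [ 0.3961  0.234   0.0137]
 [ 0.5196  0.0794  0.0812]
 [ 0.639   0.0585  0.0276]]
[0.054  0.1032 0.0989 0.3965 0.1152 0.2033] [0.1053 0.1899 0.1323 0.5313 0.1725 0.3445]
stand [0.5821 0.0674 0.0528] [-1.2 -1.5  1.1 -1.7  1.1  0.1 -1.   0.7  0.6  1.2 -2.2 -1.5 -0.2 -2.6
  2.8 -1.7]
tip [0.672  0.0721 0.11  ]
tip [[307.3588 137.5655]] [[245.78   271.7318]]
nose [[302.9795 114.1068]] [[243.3866 218.3797]]
collar [[291.7186  53.7521]] [[237.046   76.8275]]
dist 0.12113985406891445 yaw -0.17282538574659836
[[-0.9583  0.2858 -0.0004]
 [ 0.2858  0.9583 -0.0016]
 [-0.0001 -0.0017 -1.    ]]
```

Post-to-stud distance is 121 mm (120 expected), the heights match, and the predicted nose position (243,218) matches the image. The stand fit gives the tip at (0.672, 0.072). Next I'll move above the post with the fingers closing along the plate's y.

The manual's scale: shifts go in shares of 0.5 m and turns go in shares of pi/2 rad. Converting my numbers, -0.475 m / 0.5 = -0.95, 0.05 m / 0.5 = 0.1, -0.117 rad / 1.5708 = -0.0745.

shift_gripper --pt "-0.95 -0.85 0.1 -0.0745 1" --pt "-0.95 -0.85 0.1 -0.0745 1" --pt "-0.95 -0.85 0.1 -0.0745 1" --pt "-0.95 -0.85 0.1 -0.0745 1" --pt "-0.95 -0.85 0.1 -0.0745 1" --pt "-0.95 -0.85 0.1 -0.0745 1" --pt "-0.95 -0.85 0.1 -0.0745 1" --pt "-0.95 -0.85 0.1 -0.0745 1" --pt "-0.95 -0.85 0.1 -0.0745 1" --pt "-0.95 -0.85 0.1 -0.0745 1" --pt "-0.95 -0.85 0.1 -0.0745 1" --pt "-0.95 -0.85 0.1 -0.0745 1" --pt "-0.95 -0.85 0.1 -0.0745 1" --pt "-0.95 -0.85 0.1 -0.0745 1" --pt "-0.95 -0.85 0.1 -0.0745 1" --pt "-0.95 -0.85 0.1 -0.0745 1" --pt "-0.95 -0.85 0.1 -0.0745 1"

```text
time: 1.8
position: [0.5189, 0.0816, 0.1725]
tool_rot: [-0.266, -3.13, -0.001]
ft_force: [0.3, 0.1, 0.3]
grip_width: 1.004
grip_force: 0.0
```

Run:
```python
from h import *
s=ctrl.get_state();print(s['time'],s['position'],s['ft_force']);print(R.from_rotvec(s['tool_rot']).as_matrix().round(4))
b=camrig.get_image("scene")[:,:,::-1];t=camrig.get_image("top")[:,:,::-1]
b=cv2.resize(b[150:300,260:400],None,fx=4,fy=4,interpolation=cv2.INTER_CUBIC)
b=cv2.convertScaleAbs(b,alpha=1.6)
cv2.imwrite("pics/s1.png",b)
```

```text
1.8 [0.5189083  0.08163676 0.17248853] [0.25511587 0.08239334 0.34933739]
[[-9.856e-01  1.691e-01 -3.000e-04]
 [ 1.691e-01  9.856e-01  5.000e-04]
 [ 4.000e-04  5.000e-04 -1.000e+00]]
```

View pics/s1.png

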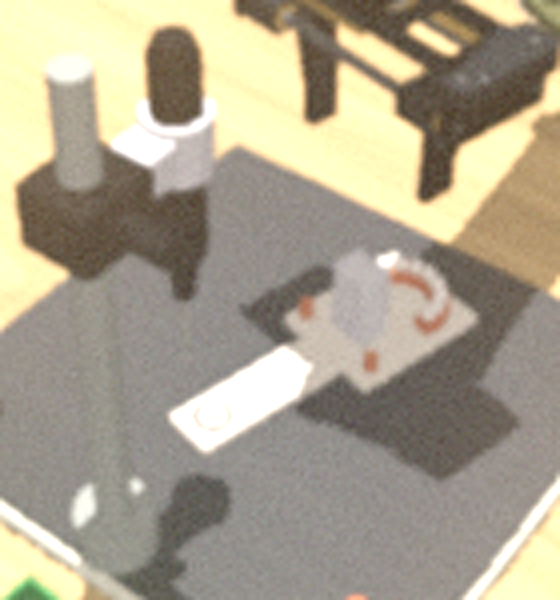

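The nose sits at scene (306.2, 224.2) against a predicted (306.1, 222.8), and the collar in the top view agrees too, so the tip estimate holds. The gripper hangs over the post with one finger on each side. Descending and gripping.

shift_gripper --pt "-0.002 -0.004 0.08 0 1" --pt "-0.002 -0.004 0.16 0 1" --pt "-0.002 -0.004 0.21 0 1" --pt "-0.002 -0.004 0.236 0 1" --pt "-0.002 -0.004 0.236 0 1" --pt "-0.002 -0.004 0.236 0 0" --pt "-0.002 -0.004 0.236 0 0" --pt "-0.002 -0.004 0.236 0 0" --pt "-0.002 -0.004 0.236 0 0" --pt "-0.002 -0.004 0.236 0 0" --pt "-0.002 -0.004 0.236 0 0" --pt "-0.002 -0.004 0.236 0 0" --pt "-0.002 -0.004 0.236 0 0" --force 30

```text
time: 3.2
position: [0.5202, 0.0781, 0.0546]
tool_rot: [0.271, 3.13, 0.001]
ft_force: [0.3, 2.1, 0.2]
grip_width: 0.356
grip_force: 1.0
```

Create look.py:
```python
from h import *;import sys
n=sys.argv[1];np.set_printoptions(precision=4,suppress=True)
s=ctrl.get_state();print(s['time'],s['position'],s['ft_force'],s['grip_width']*87,s['grip_force']);print(R.from_rotvec(s['tool_rot']).as_matrix())
b=camrig.get_image("scene")[:,:,::-1];t=camrig.get_image("top")[:,:,::-1]
b=cv2.resize(b[180:300,260:360],None,fx=4,fy=4,interpolation=cv2.INTER_CUBIC);t=cv2.resize(t[130:250,240:340],None,fx=4,fy=4,interpolation=cv2.INTER_CUBIC)
cv2.imwrite(f"pics/{n}.png",np.hstack([b,t]))
```

```bash
python3 look.py g1
```

```text
3.2 [0.5202 0.0781 0.0546] [0.3323 2.0873 0.1554] 30.998633206310256 0.9713332950195763
[[-0.9851  0.172   0.0001]
 [ 0.172   0.9851  0.0005]
 [-0.      0.0005 -1.    ]]
```

View pics/g1.png

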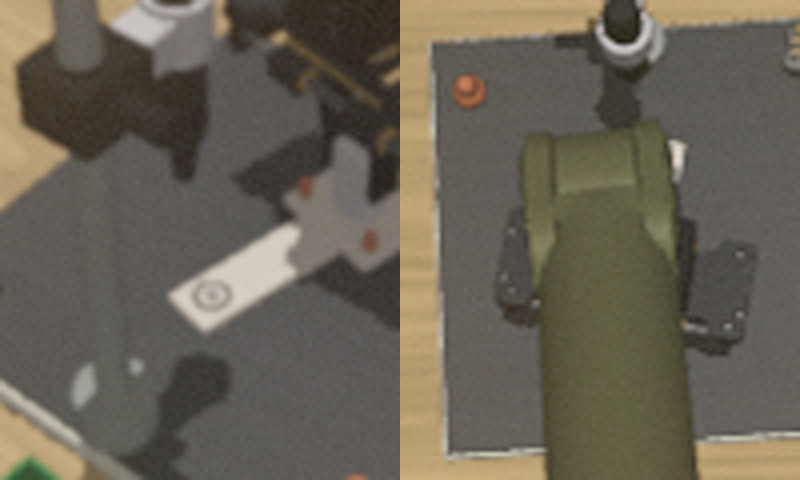

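The post is gripped at 31 mm opening, with the stud in scene at (313, 253). In the top view the wrist comes close to the handpiece, so I'll check that clearance before sliding.

Run:
```python
from h import *
np.set_printoptions(precision=3,suppress=True)
def bp(C,px,z):
    u=C.und([px])[0];Rm=C.P[:,:3];o=-Rm.T@C.t;d=Rm.T@np.r_[u,1];return o+d*(z-o[2])/d[2]
print('cam',-T.P[:,:3].T@T.t)
for z in(.2,.25,.3,.35,.4): print(z,'wristL',bp(T,(275,163),z)[:2],'wristR',bp(T,(306,160),z)[:2])
for z in(.28,.32,.35,.38,.42):
    p=np.array([.672,.0721,z]);print(z,S.proj(p)[0],T.proj(p)[0])
```

Run:
```python
from bench import ctrl, camrig, close_job
import cv2
b=camrig.get_image("scene")[:,:,::-1][90:260,250:450]
cv2.imwrite("pics/w.png",cv2.resize(b,None,fx=3.5,fy=3.5,interpolation=cv2.INTER_CUBIC))
```

```text
cam [ 0.26  -0.001  1.564]
0.2 wristL [0.619 0.139] wristR [0.627 0.047]
0.25 wristL [0.606 0.134] wristR [0.613 0.045]
0.3 wristL [0.592 0.129] wristR [0.6   0.043]
0.35 wristL [0.579 0.124] wristR [0.586 0.042]
0.4 wristL [0.566 0.119] wristR [0.573 0.04 ]
0.28 [304.185 179.785] [295.986 137.28 ]
0.32 [303.416 162.612] [295.154 132.821]
0.35 [302.8   148.849] [294.498 129.298]
0.38 [302.148 134.255] [293.81 125.61]
0.42 [301.215 113.368] [292.843 120.414]
```

View pics/w.png

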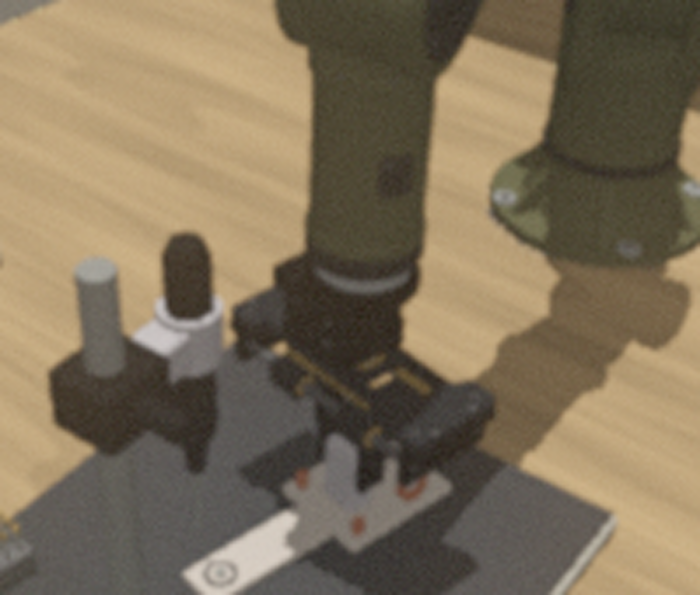

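The wrist is a slim column above the tool and its bulge is well above the handpiece top (about 0.34 m), so clearance is fine. Gripper geometry puts the stud at (0.638, 0.0575), matching the image measurement. I'll slide by (+33.6, +14.6) mm.

Scaled: -0.0306 m / 0.5 = -0.0612, 0.0202 m / 0.5 = 0.0404.

shift_gripper --pt "0 0 0 0 0" --pt "0 0 0 0 0" --pt "0 0 0 0 0" --pt "-0.008 0.005 0 0 0" --pt "-0.016 0.01 0 0 0" --pt "-0.024 0.016 0 0 0" --pt "-0.032 0.021 0 0 0" --pt "-0.04 0.026 0 0 0" --pt "-0.048 0.032 0 0 0" --pt "-0.056 0.037 0 0 0" --pt "-0.0612 0.0404 0 0 0" --pt "-0.0612 0.0404 0 0 0" --pt "-0.0612 0.0404 0 0 0" --pt "-0.0612 0.0404 0 0 0" --pt "-0.0612 0.0404 0 0 0" --pt "-0.0612 0.0404 0 0 0" --force 30

```text
time: 4.95
position: [0.5534, 0.0912, 0.0546]
tool_rot: [-0.272, -3.129, 0.002]
ft_force: [-3.2, -4.0, 5.8]
grip_width: 0.341
grip_force: 30.0
```

```bash
python3 look.py g2
```

```text
4.95 [0.5534 0.0912 0.0546] [-3.178  -3.9662  5.815 ] 29.680633913641273 29.996414640918374
[[-0.985   0.1725 -0.0009]
 [ 0.1725  0.985  -0.0012]
 [ 0.0006 -0.0013 -1.    ]]
```

View pics/g2.png

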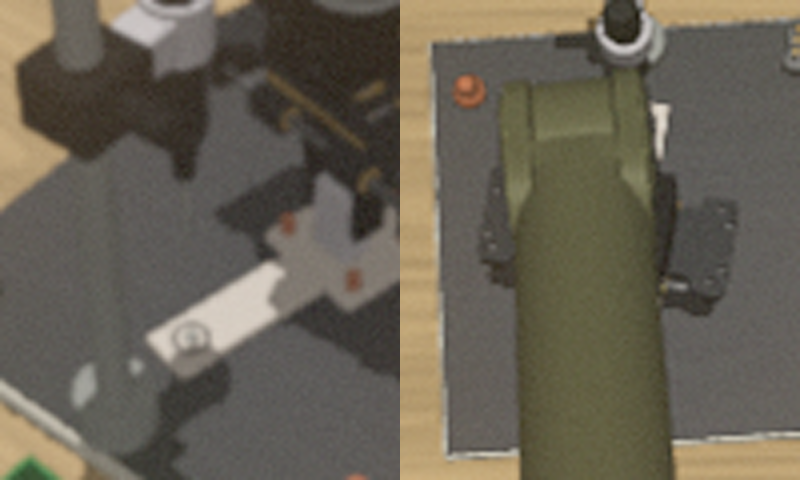

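The stud is now at scene (307, 264.6). I'll compare that with where the point under the tip should project.

Run:
```python
from h import *
from scipy.spatial.transform import Rotation
t=np.array([.672,.0721,.031]);print(S.proj(t)[0])
def bp(C,px,z):
    u=C.und([px])[0];Rm=C.P[:,:3];o=-Rm.T@C.t;d=Rm.T@np.r_[u,1];return o+d*(z-o[2])/d[2]
print(bp(S,(312.6,253.4),.031),bp(S,(307.1,264.6),.031))
# nose seen twice in scene (306.0..306.2,224): back-project at z .165
print(bp(S,(306.2,224),.165))
print(ctrl.get_state()['ft_force'])
```

```text
[307.94425613 263.55174118]
[0.64106319 0.05915247 0.031     ] [0.6756631 0.072745  0.031    ]
[0.67459979 0.07475369 0.165     ]
[-3.96941869 -4.17333525  4.59727003]
```

Both estimates agree to about 2 mm, and both say the stud is 1.5–2 mm short in y. I'll nudge it, rest, then lift 69 mm.

Scaled: 0.0018 m / 0.5 = 0.0036.

shift_gripper --pt "0 0.0036 0 0 0" --pt "0 0.0036 0 0 0" --pt "0 0.0036 0 0 0" --pt "0 0.0036 0 0 0" --pt "0 0.0036 0 0 0" --pt "0 0.0036 0 0 0" --force 40

```text
time: 5.65
position: [0.5545, 0.0944, 0.0546]
tool_rot: [0.271, 3.129, 0.001]
ft_force: [-0.2, -1.9, 0.8]
grip_width: 0.342
grip_force: 40.0
```

shift_gripper --pt "0 0 -0.008 0 0" --pt "0 0 -0.02 0 0" --pt "0 0 -0.034 0 0" --pt "0 0 -0.05 0 0" --pt "0 0 -0.066 0 0" --pt "0 0 -0.082 0 0" --pt "0 0 -0.098 0 0" --pt "0 0 -0.114 0 0" --pt "0 0 -0.126 0 0" --pt "0 0 -0.134 0 0" --pt "0 0 -0.138 0 0" --pt "0 0 -0.138 0 0" --pt "0 0 -0.138 0 0" --pt "0 0 -0.138 0 0" --pt "0 0 -0.138 0 0" --pt "0 0 -0.138 0 0" --pt "0 0 -0.138 0 0" --force 40

```text
time: 7.35
position: [0.554, 0.0942, 0.1234]
tool_rot: [-0.271, -3.13, 0.0]
ft_force: [0.4, 0.4, -4.2]
grip_width: 0.342
grip_force: 40.0
```

```bash
python3 look.py g3
```

```text
7.35 [0.554  0.0942 0.1234] [ 0.4067  0.3546 -4.22  ] 29.740374482690545 39.99537443742156
[[-0.9851  0.1719 -0.0001]
 [ 0.1719  0.9851 -0.    ]
 [ 0.0001 -0.     -1.    ]]
```

View pics/g3.png

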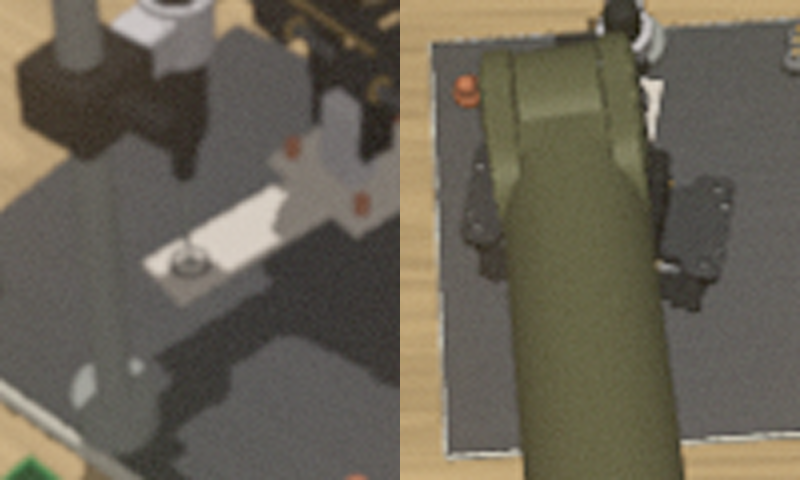

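The plate is held level. The pointer rod is now visible ending at scene (306.6, 240.3), and the stud is just below it at (307.1, 245), matching the predicted positions of tip and stud about 1 cm apart. Handing in.

Run:
```python
from h import *
print(S.proj([.672,.0735,.1])[0],S.proj([.672,.0721,.11])[0])
print(close_job())
```

```text
[307.5072398  243.94469362] [306.91178545 240.57900163]
the job is handed in; nothing more can be done
None
```

I slid the plate until the stud was under the pointer tip, let it rest there, then lifted it level. I handed it in with the plate gripped steady and the stud measured about 1 cm below the tip and within about 2 mm sideways; no verdict was shown.

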